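Twist the lid home on the herb cutter

ROBOT

A 7-joint arm with a two-finger parallel gripper is mounted at the origin on the work surface. World frame = base frame: x ahead of the robot, y to its left, z up, the work surface at z = 0. Lengths are in mm, angles in rad, forces in N, time in s.
With the tool pointing down it reaches from about 400 to 875 mm from the base axis. Payload 4.4 kg.
Tool frame: the origin (TCP) lies at the very end of the fingers, on their centre line; the grasp point (between the pads) lies 19 mm behind it; z points along the fingers, x is the direction in which the jaws open and shut, and the axes are right-handed (so a half turn about z gives the same grasp; the last joint's range is limited). The gripper opens to 85 mm and grips with 20 to 120 N. Pads are 22 mm wide; open, the fingers measure 114 mm over their backs; the gripper's body (76 mm by 85 mm) begins 54 mm behind the grasp point. The pads swing forward as they close: fully open they stand 13 mm farther back than shut.
Start: joints at [-1.179, 0.628, 0.038, 1.517, -0.027, 0.996, -0.02], TCP at [287.264, 583.093, 231.313] pointing down, gripper open.
Joint ranges: [-3.06, 3.06], [-0.37, 2.12], [-1.25, 1.32], [0.18, 2.47], [-1.1, 4.24], [0.23, 1.98], [-2.94, 2.94]. Speed limits (rad/s): [2.57, 2.57, 3.14, 3.14, 3.14, 3.14, 3.14].

INTERFACE

Orientations are given as [roll, pitch, yaw] about the fixed x, y, z axes, in that order (R = Rz(yaw) Ry(pitch) Rx(roll)).
In Python, from cell import ctrl gives the robot as it stands.
- The arm moves only by the shell command python3 -m creep 'ROWS'. ROWS is text: rows parted by semicolons, each of 7 numbers parted by spaces: the shift along the tool's x, y, z in units of 40 mm (1.0 is 40 mm), then the turn, a rotation vector about the tool's x, y, z in degrees, then the closure, from 0 (fully open) to 1 (shut). In form: x y z rx ry rz grip; .... A call has 1 to 10 rows; each row is the pose to reach, as a shift and turn from the pose commanded when the call began, along the tool's axes at that moment; what a row does not reach only later rows make up. A row lasts 1/12 s, in which the tool goes at most 41.7 mm and 7.16 degrees, less where a joint would pass 70% of its speed; a pose out of reach is approached as far as the arm can. A call with a gripper value outside its range is refused whole. The fingers move at their own pace and stop on an object; the grip force is fixed at half the most. Time passes only in rows, so rows that repeat a pose let the fingers close. It gives the time, the measured TCP pose, the force and the opening at its end, in the units of the state.
- ctrl.read_state(): the state, without advancing time (a new reading comes with each control period).
- ctrl.get_image(name): name is "scene" or "top"; returns a dict with "img" (384x512x3 uint8, red, green, blue), "vfov" (degrees; the focal length in pixels is half the picture's height over the tangent of half this angle, whatever the lens; pixels are square), "cx", "cy" (the principal point, pixels), "distortion" ([k1, k2, p1, p2, k3] as OpenCV has them; the pictures are not rectified), "T" (4x4, takes a point from camera to world coordinates). Camera axes: x right, y up, looking along -z (the intrinsics and any distortion apply to the point x, -y, -z); pixel columns grow to the right and rows downward; lengths in mm; the calibration is good to about 2 mm. A picture is of the moment at which its call begins. There is no depth.
- ctrl.finish_job(): hands the job in, once; it reports no verdict.
Trained networks look in the newest picture that a camera, given by its name, has taken for a name from the list of things; names that differ only in an ending like _2 or _b are one class to them, and where a whole thing is asked for, a point or a joint stands for the part that bears it (a point fixed in the world has none). Each returns a list of dicts, best first, with "score" (0 to 1); they miss things now and then, are a little off and sometimes report something else, mostly with a low value. They report only what shows in the picture. A call takes as long as a camera call. They do not tell look-alikes from the thing itself.
- ctrl.boxes_of(camera, thing): "rect" ([left, top, right, bottom] in pixels, round what is visible of it).
- ctrl.cut_out(camera, thing): "pixels" (384x512 bool, what is visible of it) and "rect" ([left, top, right, bottom] in pixels, round what is visible of it).
The state is a dict: "clock": time; "qpos": joint angles; "qd": joint speeds; "tau": joint torques, N m; "eef_pos": TCP position; "tool_rot": TCP orientation; "force": force on the tool from outside, world axes, zero at the start; "torque": the same for the moment, N m; "width": finger opening in mm.
Only numpy, scipy, OpenCV 4.12 (cv2) and the standard library are available. Lean on these libraries where they do the work, as an engineer would, in place of code of your own. Each camera call takes 0.05 s, during which the arm holds its last target.

TASK

Pick up the white lid by its blue bar handle and fit it on the steel cup of the herb cutter: let its two lugs drop into the notches of the rim, then press down lightly and twist it clockwise until it comes up against its stop, fully home and held tight by the ramps. Feel your way gently, never forcing or jamming the lid against the machine, leave the bowl, the jar and the tub alone, and let go of the lid at the end.

Things in the scene. Friction and masses are not known exactly. Their poses are not given: they have to be found in the camera images.
- lid_handle (a point): Loose white lid, about 0.35 kg, upright on the table. Point: middle of its handle, a blue bar 90 mm long (x), 14 mm thick (y), 30 mm high, 39 mm above the lid's underside. Below the bar: flange, diameter 120 mm, 4 mm thick, its top 15 mm under this point; then a plug, diameter 88 mm, 20 mm high. z up.
- lid_foot (a point): Centre of the lid's underside, axes as the handle's. Two lugs stick out of the plug's foot under the ends of the bar (+x and -x; blue marks on the flange above them): 104 mm over their tips, 20 mm wide, 8 mm high, flush with the underside. Half a turn of the lid makes no difference.
- machine: Herb cutter, fixed: white housing 190 x 210 x 85 mm, steel cup 132 mm in diameter on top, up to 150 mm above the table. Origin: underside centre, on the cup's axis; x from front panel to back, z up.
- cup_mouth (a point): Centre of the mouth, level with the rim's top; axes as the machine's. Lip 4.5 mm thick, opening 93 mm; inside under it 108 mm. Two opposite notches 24 mm wide, marked by blue dashes, near +x and -x, but the rim collar is clamped up to 0.5 rad off either way, not measured. Off by over about 4 degrees, the lid's lugs rest on the lip, underside level with this point; turned to the notches it drops.
- cup_seat (a point): Point on the cup's axis 18 mm below the rim: the underside of a locked lid lies here. In the notches the underside first meets the hub 10 mm below the rim; press 3 mm more so that the lugs clear the lip. Turning clockwise from above, ramps drive the lid 5 mm farther down over 56 degrees (the hand must go down with it), then level to a hard stop 60 degrees from the notches.
- hub (a joint): How far the grey sprung hub (30 mm in diameter, mid cup) is pressed down, m: 0 free, 0.003 when the lugs just clear the lip (about 5 N on top of the lid's weight), about 0.008 when the lid is locked, 0.013 end of travel. Spring: 4 N at 0 plus 1.3 N per mm.
- bowl_rim (a point): Bystander: steel bowl 110 mm in diameter, 55 mm high; the point is the centre of its mouth. Leave alone.
- jar: Bystander: glass jar with green cap, 68 mm in diameter, 100 mm high; origin at the centre of its underside. Leave alone.
- tub: Bystander: green open tub 100 x 140 x 70 mm; origin at the centre of its underside. Leave alone.
Mind the look-alikes: they are no part of the job. What is shaped like the part that bears lid_handle but orange, purple or yellow is not meant.

How it is judged:
By the outcome, as a careful person would: the job done as asked, in the order asked, and still so for the second after the job is handed in, with the robot touching nothing.
It also fails if it takes over 72 s, if anything falls off the work surface, if the arm or the gripper's body presses on something with over 40 N, if the wrist force passes 120 N, or if a joint passes its speed limit or range.

## Working session

There is one attempt and no reset: what is moved stays moved. The work goes in short steps, Python scripts to look and compute and a shell command to move; the robot and the scene stay as the last step left them, time stands still between calls to the robot, and variables do not carry over. Pictures are saved under pics/ and viewed, and the job is handed in when it is done.

```bash
ls; mkdir -p pics; cat > h.py <<'E'
import numpy as np, cv2
from cell import ctrl
def K(d):
    f=192/np.tan(np.radians(d["vfov"])/2); return np.array([[f,0,d["cx"]],[0,f,d["cy"]],[0,0,1]])
def proj(d,P):
    P=np.atleast_2d(P).astype(float); T=np.array(d["T"]); c=(P-T[:3,3])@T[:3,:3]; c=c*[1,-1,-1]
    return cv2.projectPoints(c,np.zeros(3),np.zeros(3),K(d),np.array(d["distortion"],float))[0][:,0]
def atz(d,uv,z):
    uv=np.atleast_2d(uv).astype(float)[:,None]; n=cv2.undistortPoints(uv,K(d),np.array(d["distortion"],float))[:,0]
    T=np.array(d["T"]); r=np.c_[n[:,0],-n[:,1],-np.ones(len(n))]@T[:3,:3].T; o=T[:3,3]
    return o+r*((z-o[2])/r[:,2])[:,None]
E
python3 - <<'E'
from h import *
import pickle
for n in("scene","top"):
    d=ctrl.get_image(n); pickle.dump(d,open(n+".pkl","wb")); cv2.imwrite(f"pics/{n}0.png",cv2.resize(d["img"][:,:,::-1],(768,576),interpolation=cv2.INTER_CUBIC))
    print(n,d["vfov"],d["cx"],d["cy"],d["distortion"],np.round(d["T"],3).tolist())
    for t in("lid_handle","machine","hub","bowl_rim","jar","tub"):
        print(t,[(round(b["score"],2),np.round(b["rect"]).tolist()) for b in ctrl.boxes_of(n,t)])
print(ctrl.read_state())
E
```

```text
pics
scene 43.839029611646616 259.0641074960219 182.04884393973398 [-0.01606903  0.          0.          0.          0.        ] [[-0.084, -0.674, 0.734, 1544.908], [0.996, -0.063, 0.056, 84.153], [0.008, 0.736, 0.677, 1025.27], [0.0, 0.0, 0.0, 1.0]]
lid_handle [(0.88, [171.0, 182.0, 213.0, 209.0]), (0.77, [116.0, 168.0, 156.0, 203.0]), (0.7, [167.0, 140.0, 206.0, 168.0])]
machine [(0.79, [278.0, 160.0, 360.0, 242.0])]
hub [(0.67, [317.0, 180.0, 329.0, 192.0])]
bowl_rim [(0.75, [206.0, 235.0, 251.0, 269.0])]
jar [(0.87, [158.0, 232.0, 186.0, 274.0])]
tub [(0.79, [347.0, 223.0, 408.0, 279.0])]
top 49.224151631261314 261.9352610844556 190.27419666231177 [0.00154113 0.         0.         0.         0.        ] [[-0.028, 0.997, -0.066, 468.645], [-0.999, -0.029, -0.017, -21.831], [-0.019, 0.066, 0.998, 1365.951], [0.0, 0.0, 0.0, 1.0]]
lid_handle [(0.72, [327.0, 242.0, 366.0, 279.0]), (0.71, [271.0, 234.0, 310.0, 273.0]), (0.64, [304.0, 178.0, 344.0, 218.0])]
machine [(0.72, [164.0, 156.0, 239.0, 224.0]), (0.56, [194.0, 179.0, 205.0, 192.0])]
hub []
bowl_rim [(0.55, [265.0, 109.0, 295.0, 144.0])]
jar [(0.65, [166.0, 151.0, 240.0, 223.0]), (0.63, [193.0, 180.0, 205.0, 192.0]), (0.62, [313.0, 106.0, 332.0, 136.0])]
tub [(0.88, [126.0, 124.0, 180.0, 164.0])]
{'clock': 0.7, 'qpos': array([-1.17877841,  0.6283687 ,  0.03851758,  1.51738313, -0.02701038,
        0.99633874, -0.01999992]), 'qd': array([ 0.00053573,  0.00134927, -0.00084532,  0.00093015, -0.00174302,
       -0.00096777,  0.00029472]), 'tau': array([-1.90429528e-04, -5.63116658e+01,  1.22509383e+00, -1.93748635e+01,
        1.07979143e-02,  1.33524558e-03, -7.07589891e-06]), 'eef_pos': array([287.28221664, 583.08300252, 231.33944895]), 'tool_rot': array([-3.14155585e+00, -2.00479084e-05,  1.11293400e+00]), 'force': array([ 0.21340153, -0.23220417, -0.02347697]), 'torque': array([ 0.0078513 , -0.04335804,  0.03111275]), 'width': 84.82755413898317}
```

View images.

View pics/scene0.png

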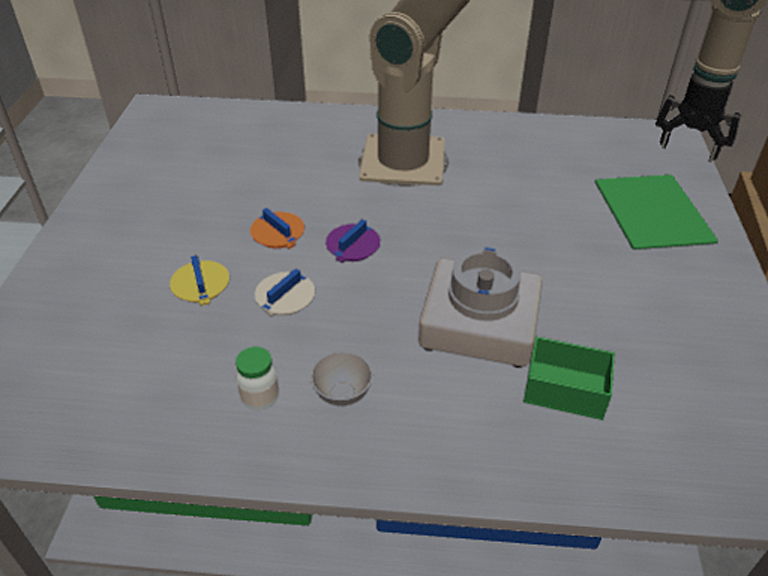

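View pics/top0.png

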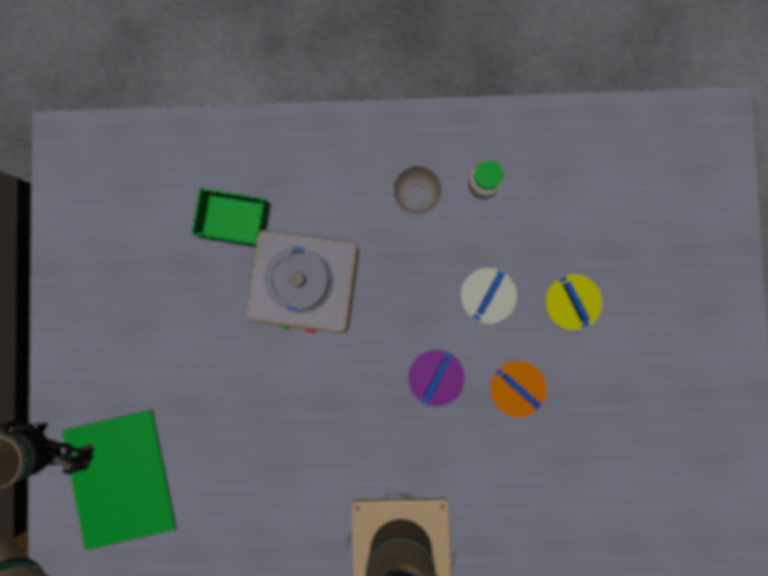

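The white lid is at about (325,197) in the raw top image and (190,195) in the raw scene image. The machine's cup is at about (199,186) in the top image. I'll zoom in on both.

```bash
python3 - <<'E'
from h import *
import pickle
a=pickle.load(open("scene.pkl","rb"))["img"];b=pickle.load(open("top.pkl","rb"))["img"]
r=lambda i,x,y,s:cv2.resize(i[y:y+s*3//4,x:x+s,::-1],(400,300),interpolation=cv2.INTER_CUBIC)
im=np.vstack([np.hstack([r(a,275,155,100),r(a,150,165,80)]),np.hstack([r(b,155,150,100),r(b,285,167,80)])])
cv2.imwrite("pics/z0.png",im)
E
```

```text
(no output)
```

View pics/z0.png

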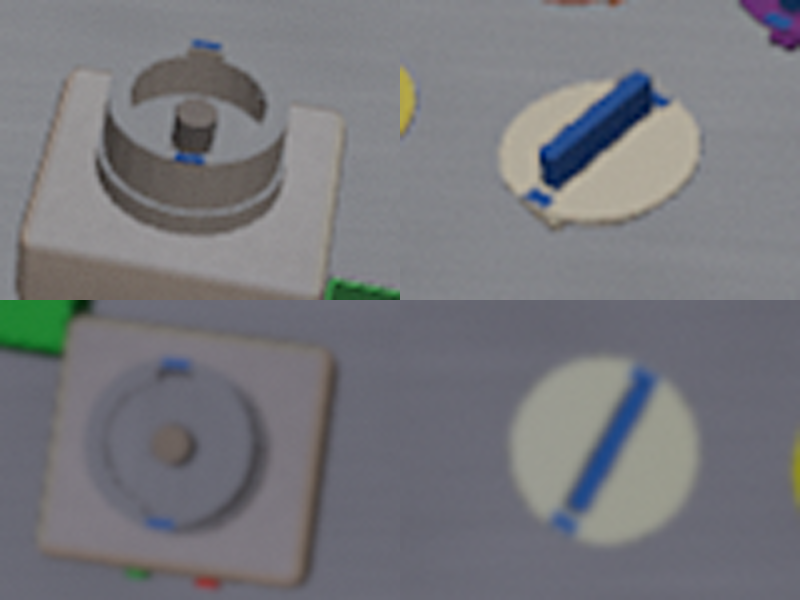

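```bash
cat > m.py <<'E'
from h import *
def blobs(d,box,mn=3):
    x0,y0,x1,y1=box; h=cv2.cvtColor(d["img"],cv2.COLOR_RGB2HSV)
    m=((h[...,0]>100)&(h[...,0]<125)&(h[...,1]>110)&(h[...,2]>60)).astype(np.uint8); z=np.zeros_like(m); z[y0:y1,x0:x1]=m[y0:y1,x0:x1]
    # weighted by blueness
    w=np.clip(d["img"][...,2].astype(float)-d["img"][...,0]-10,0,None)
    n,l,s,c=cv2.connectedComponentsWithStats(z,connectivity=8)
    out=[]
    for i in range(1,n):
        if s[i,4]>=mn:
            mm=cv2.dilate((l==i).astype(np.uint8),np.ones((3,3)))>0
            v,u=np.nonzero(mm); ww=w[v,u]; out.append((s[i,4],np.array([(u*ww).sum(),(v*ww).sum()])/ww.sum()))
    return out,z
E
python3 - <<'E'
from m import *
import pickle
for n,mb,lb in(("scene",(275,155,375,230),(160,175,220,215)),("top",(155,150,255,230),(297,170,352,225))):
    d=pickle.load(open(n+".pkl","rb"))
    bl,_=blobs(d,mb)
    for a,c in bl: print(n,"mach",a,c.round(1),atz(d,c,150)[0].round(1))
    P=[atz(d,c,150)[0] for a,c in bl]
    if len(P)==2: print(" mid",(P[0]+P[1])/2,"d",np.linalg.norm(P[0]-P[1]),"ang",np.degrees(np.arctan2(*(P[1]-P[0])[1::-1])))
    bl,z=blobs(d,lb)
    for a,c in bl: print(n,"lid",a,c.round(1),"z24",atz(d,c,24)[0].round(1),"z39",atz(d,c,39)[0].round(1),"z54",atz(d,c,54)[0].round(1))
    # white lid mask ellipse
    h=cv2.cvtColor(d["img"],cv2.COLOR_RGB2HSV); x0,y0,x1,y1=lb
    im=d["img"].astype(int); m=np.zeros(z.shape,np.uint8); m[y0:y1,x0:x1]=((im[...,0]-im[...,2]>5))[y0:y1,x0:x1]; m|=z
    cs=max(cv2.findContours(m,cv2.RETR_EXTERNAL,cv2.CHAIN_APPROX_NONE)[0],key=cv2.contourArea)
    g=atz(d,cs[:,0].astype(float),24)[:,:2]
    (cx,cy),r=cv2.minEnclosingCircle(g.astype(np.float32))
    A=np.c_[2*g,np.ones(len(g))]; s=np.linalg.lstsq(A,(g**2).sum(1),rcond=None)[0]
    print(n,"flange circ",s[:2].round(1),np.sqrt(s[2]+s[0]**2+s[1]**2).round(1), "enc",cx,cy,r)
    for t in ("lid_handle","lid_foot"):
      pass
E
```

```text
scene mach 8 [326.2 165.7] [510.  194.8 150. ]
scene mach 14 [321.9 194.1] [626.9 181.3 150. ]
 mid [568.47786992 188.0742724  150.        ] d 117.71072529319805 ang -6.607783620932336
scene lid 222 [189.1 189.5] z24 [ 512.3 -207.8   24. ] z39 [ 527.8 -203.4   39. ] z54 [ 543.2 -199.    54. ]
scene lid 8 [177.4 204.1] z24 [ 577.1 -230.2   24. ] z39 [ 591.6 -225.5   39. ] z54 [ 606.1 -220.8   54. ]
scene flange circ [ 533.3 -202. ] 60.1 enc 531.5010375976562 -204.98782348632812 69.73345947265625
top mach 9 [198.7 165.5] [627.7 182.  150. ]
top mach 10 [194.6 205.4] [511.2 196.2 150. ]
 mid [569.43948535 189.06919622 150.        ] d 117.41481950132432 ang 173.03740086056735
top lid 106 [327.1 194.5] z24 [ 538.4 -206.9   24. ] z39 [ 537.6 -204.9   39. ] z54 [ 536.8 -202.8   54. ]
top lid 7 [317.2 211.1] z24 [ 486.4 -173.4   24. ] z39 [ 486.2 -171.7   39. ] z54 [ 486. -170.   54.]
top flange circ [ 545.1 -179.8] 38.1 enc 540.7095947265625 -185.85348510742188 53.86227035522461
```

```bash
python3 - <<'E'
from m import *
import pickle
from scipy.optimize import least_squares
D={}
for n,lb in(("scene",(160,175,220,218)),("top",(297,170,352,225))):
    d=pickle.load(open(n+".pkl","rb")); im=d["img"].astype(float); x0,y0,x1,y1=lb
    r=im[y0:y1,x0:x1,0]; t=np.median(im[y0:y1,x0:x1],axis=(0,1)); 
    tab=im[y0:y0+4,x0:x0+4].mean((0,1)); lid=np.percentile(r,90); print(n,tab,lid)
    f=np.clip((im[...,0]-im[...,2])-(tab[0]-tab[2]),0,None)[y0:y1,x0:x1]
    _,z=blobs(d,lb); z=z[y0:y1,x0:x1]
    mx=np.percentile(f,85); m=((f>mx/2)|(z>0)).astype(np.uint8)
    m=cv2.morphologyEx(m,cv2.MORPH_CLOSE,np.ones((3,3)))
    D[n]=(d,lb,m)
    # flange circle: keep only contour
    cs=max(cv2.findContours(cv2.resize(m,None,fx=1,fy=1),cv2.RETR_EXTERNAL,cv2.CHAIN_APPROX_NONE)[0],key=cv2.contourArea)[:,0].astype(float)+[x0,y0]
    g=atz(d,cs,23)[:,:2]
    s=least_squares(lambda p:np.hypot(*(g-p[:2]).T)-p[2],[533,-202,60],loss="soft_l1",f_scale=1.5).x
    print(n,s, m.sum())
# bar fit by silhouette: blue mask vs. box hull + marks
def iou(p,verb=0):
    x,y,a=p; c,s=np.cos(a),np.sin(a); tot=0
    for n,(d,lb,_) in D.items():
        x0,y0,x1,y1=lb; _,z=blobs(d,lb); z=cv2.resize(z[y0:y1,x0:x1]*255,None,fx=8,fy=8,interpolation=cv2.INTER_LINEAR)
        pts=[(x+c*u-s*v,y+s*u+c*v,w) for u in(-45,45) for v in(-7,7) for w in(24,54)]
        q=(proj(d,pts)-[x0,y0]+.5)*8
        M=np.zeros_like(z); cv2.fillConvexPoly(M,cv2.convexHull(q.astype(np.float32)).astype(np.int32),255)
        n0,l,st,_=cv2.connectedComponentsWithStats((z>127).astype(np.uint8)); k=1+np.argmax(st[1:,4]); Z=l==k
        if n=="top": Z=z>127
        tot+=(Z&(M>0)).sum()/(Z|(M>0)).sum()
    return -tot
from scipy.optimize import minimize
for a in (-30,-33):
    r=minimize(iou,[533,-202,np.radians(a)],method="Nelder-Mead",options=dict(initial_simplex=[[533,-202,np.radians(a)],[538,-202,np.radians(a)],[533,-197,np.radians(a)],[533,-202,np.radians(a+5)]]))
    print(r.x,np.degrees(r.x[2]),r.fun)
E
```

```text
scene [132.875  134.4375 138.875 ] 177.0999999999999
scene [ 532.95886937 -202.55052902   59.97176681] 921
top [102.75   103.125  113.6875] 154.0
top [ 532.24564105 -201.6496444    58.53233946] 1089
[ 5.36205905e+02 -2.02944946e+02 -5.19982467e-01] -29.792800805287612 -1.3545875417013762
[ 5.35872101e+02 -2.03583161e+02 -5.07594089e-01] -29.082999030730836 -1.349173084610058
```

```bash
cat > t.py <<'E'
import sys
from h import *
from scipy.spatial.transform import Rotation as R
def go(x,y,z,yawdeg):
    s=ctrl.read_state(); Rt=R.from_euler("xyz",s["tool_rot"]); p=s["eef_pos"]
    dd=Rt.inv().apply(np.array([x,y,z])-p)/40; rv=(Rt.inv()*R.from_euler("xyz",[np.pi,0,np.radians(yawdeg)])).as_rotvec(degrees=True)
    print(np.round(dd,4),np.round(rv,2)); return s
def st():
    s=ctrl.read_state(); e=s["tool_rot"]
    print("t",round(s["clock"],2),"p",s["eef_pos"].round(2),"rpy",np.degrees(e).round(2),"F",s["force"].round(1),"T",s["torque"].round(2),"w",round(s["width"],1),"q",s["qpos"].round(2))
if __name__=="__main__":
    st()
    if len(sys.argv)>1: go(*map(float,sys.argv[1:5]))
E
python3 t.py 532.7 -202 231 59
```

```text
t 0.7 p [287.28 583.08 231.34] rpy [-180.     -0.     63.77] F [ 0.2 -0.2 -0. ] T [ 0.01 -0.04  0.03] w 84.8 q [-1.18  0.63  0.04  1.52 -0.03  1.   -0.02]
[-1.48934e+01  1.41793e+01  7.70000e-03] [-0.   -0.    4.77]
```

```bash
python3 -m creep '-14.89 14.18 0 0 0 4.77 0;-14.89 14.18 0 0 0 4.77 0;-14.89 14.18 0 0 0 4.77 0;-14.89 14.18 0 0 0 4.77 0;-14.89 14.18 0 0 0 4.77 0;-14.89 14.18 0 0 0 4.77 0;-14.89 14.18 0 0 0 4.77 0;-14.89 14.18 0 0 0 4.77 0;-14.89 14.18 0 0 0 4.77 0;-14.89 14.18 0 0 0 4.77 0'; python3 t.py 532.7 -202 231 59
```

```text
clock: 1.53
eef_pos: [412.0, 183.6, 231.7]
tool_rot: [3.141, -0.001, 1.03]
force: [1.2, -0.5, 0.6]
width: 85.0
t 1.53 p [412.04 183.59 231.66] rpy [ 1.7997e+02 -5.0000e-02  5.9020e+01] F [ 1.2 -0.5  0.6] T [ 0.01 -0.08  0.01] w 85.0 q [-0.55  0.35  0.09  2.05 -0.05  0.74  0.6 ]
[-6.7113  7.5488  0.0142] [ 0.03 -0.05  0.02]
```

```bash
python3 -m creep '-6.7 7.54 0 0 0 0 0;-6.7 7.54 0 0 0 0 0;-6.7 7.54 0 0 0 0 0;-6.7 7.54 0 0 0 0 0;-6.7 7.54 0 0 0 0 0;-6.7 7.54 0 0 0 0 0;-6.7 7.54 0 0 0 0 0;-6.7 7.54 0 0 0 0 0;-6.7 7.54 0 0 0 0 0;-6.7 7.54 0 0 0 0 0'; python3 -m creep '0 0 0 0 0 0 0;0 0 0 0 0 0 0'; python3 t.py 532.7 -202 100 59
python3 - <<'E'
from m import *
d=ctrl.get_image("scene"); a=d["img"]; cv2.imwrite("pics/s1.png",cv2.resize(a[60:240,110:350,::-1],(720,540),interpolation=cv2.INTER_CUBIC))
E
```

```text
clock: 2.37
eef_pos: [532.6, -204.6, 231.6]
tool_rot: [3.139, 0.001, 1.026]
force: [0.3, 0.1, 0.5]
width: 85.4
clock: 2.53
eef_pos: [532.0, -201.6, 231.0]
tool_rot: [3.142, 0.0, 1.026]
force: [-0.3, 0.7, 0.1]
width: 85.1
t 2.53 p [ 531.95 -201.64  231.04] rpy [1.800e+02 3.000e-02 5.878e+01] F [-0.3  0.7  0.1] T [0.1  0.06 0.04] w 85.1 q [ 0.22  0.51  0.14  1.75 -0.09  0.88  1.43]
[0.0035 0.0204 3.2761] [ 0.    0.03 -0.22]
```

View pics/s1.png

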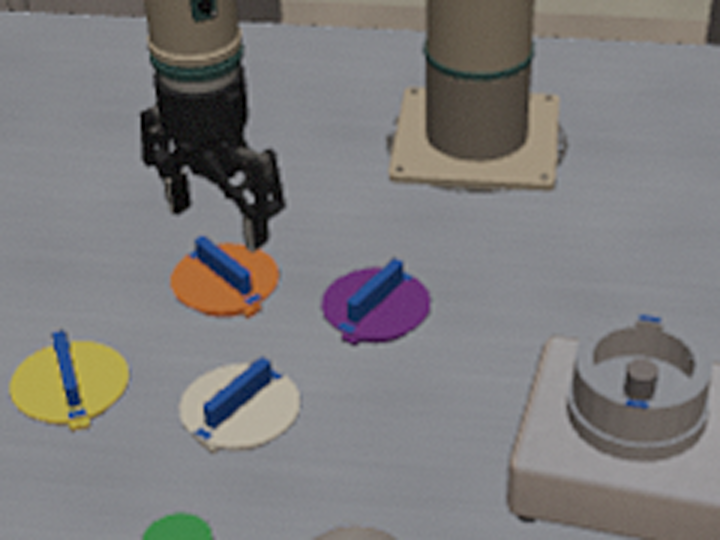

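The gripper is open above the white lid, and it shows in front of the lid because of perspective. The jaw line is across the bar, so I'll descend.

```bash
python3 -m creep '0 0.02 1 0 0 0 0;0 0.02 2 0 0 0 0;0 0.02 3 0 0 0 0;0 0.02 4 0 0 0 0;0 0.02 4.5 0 0 0 0;0 0.02 4.5 0 0 0 0;0 0.02 4.5 0 0 0 0'; python3 t.py 532.7 -202 28 59
python3 - <<'E'
from m import *
for n,b in(("scene",(150,130,240,220)),("top",(280,150,370,240))):
    d=ctrl.get_image(n); a=d["img"]; cv2.imwrite(f"pics/{n}2.png",cv2.resize(a[b[1]:b[3],b[0]:b[2],::-1],(400,400),interpolation=cv2.INTER_CUBIC))
cv2.imwrite("pics/z2.png",np.hstack([cv2.imread("pics/scene2.png"),cv2.imread("pics/top2.png")]))
E
```

```text
clock: 3.17
eef_pos: [532.4, -198.0, 50.9]
tool_rot: [-3.139, -0.0, 1.032]
force: [-0.2, -0.1, 0.3]
width: 85.3
t 3.17 p [ 532.41 -198.05   50.94] rpy [-1.7986e+02 -2.0000e-02  5.9130e+01] F [-0.2 -0.1  0.3] T [-0.03 -0.02 -0.05] w 85.3 q [ 0.25  0.77  0.09  1.89 -0.13  0.49  1.47]
[-0.0813  0.0583  0.5734] [-0.14 -0.02  0.13]
```

View pics/z2.png

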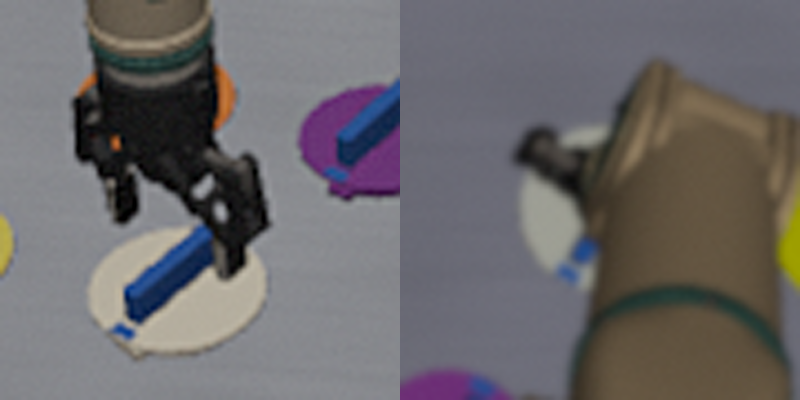

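```bash
python3 -m creep '0 0 0 0 0 0 0;0 0 0 0 0 0 0;0 0 0 0 0 0 0'; python3 t.py 532.7 -202 28 59
```

```text
clock: 3.52
eef_pos: [533.7, -200.2, 52.7]
tool_rot: [3.139, -0.001, 1.03]
force: [0.2, -0.2, -0.5]
width: 85.5
t 3.52 p [ 533.7  -200.23   52.75] rpy [ 1.7986e+02 -4.0000e-02  5.9000e+01] F [ 0.2 -0.2 -0.5] T [-0.01  0.04  0.02] w 85.5 q [ 0.25  0.77  0.09  1.88 -0.13  0.49  1.47]
[-5.120e-02 -2.000e-04  6.187e-01] [ 0.14 -0.04  0.  ]
```

```bash
for i in 1 2 3 4 5 6; do python3 -m creep '0 0 0 0 0 0 0' | grep -E "eef|rot"; done; for i in 1 2 3; do python3 t.py|cut -c1-80; done
```

```text
eef_pos: [533.3, -200.2, 52.2]
tool_rot: [3.14, -0.0, 1.03]
eef_pos: [533.1, -200.1, 51.8]
tool_rot: [3.141, -0.0, 1.03]
eef_pos: [532.9, -200.1, 51.5]
tool_rot: [3.141, -0.0, 1.03]
eef_pos: [532.8, -200.1, 51.3]
tool_rot: [-3.142, -0.0, 1.03]
eef_pos: [532.8, -200.0, 51.2]
tool_rot: [-3.141, -0.0, 1.03]
eef_pos: [532.7, -200.0, 51.2]
tool_rot: [-3.141, 0.0, 1.03]
t 4.02 p [ 532.75 -200.04   51.19] rpy [-179.99    0.     59.  ] F [ 0.1 -1.  -0
t 4.02 p [ 532.75 -200.04   51.19] rpy [-179.99    0.     59.  ] F [ 0.1 -1.  -0
t 4.02 p [ 532.75 -200.04   51.19] rpy [-179.99    0.     59.  ] F [ 0.1 -1.  -0
```

```bash
python3 -m creep '-0.04 0.026 0.15 0 0 0 0;-0.04 0.026 0.3 0 0 0 0;-0.04 0.026 0.45 0 0 0 0;-0.04 0.026 0.58 0 0 0 0;-0.04 0.026 0.58 0 0 0 0;-0.04 0.026 0.58 0 0 0 0;-0.04 0.026 0.58 0 0 0 0;-0.04 0.026 0.58 0 0 0 0;-0.04 0.026 0.58 0 0 0 0;-0.04 0.026 0.58 0 0 0 0'; python3 t.py
```

```text
clock: 4.85
eef_pos: [533.1, -202.0, 28.4]
tool_rot: [3.141, -0.0, 1.03]
force: [0.8, -0.2, -0.5]
width: 85.6
t 4.85 p [ 533.07 -201.98   28.36] rpy [ 1.7997e+02 -1.0000e-02  5.9000e+01] F [ 0.8 -0.2 -0.5] T [0.   0.02 0.02] w 85.6 q [ 0.26  0.81  0.08  1.89 -0.14  0.45  1.47]
```

```bash
python3 -m creep '0 0 0 0 0 0 0.3;0 0 0 0 0 0 0.6;0 0 0 0 0 0 0.75;0 0 0 0 0 0 0.8;0 0 0 0 0 0 0.85;0 0 0 0 0 0 0.9;0 0 0 0 0 0 1;0 0 0 0 0 0 1;0 0 0 0 0 0 1;0 0 0 0 0 0 1'; python3 t.py;python3 -m creep '0 0 0 0 0 0 1;0 0 0 0 0 0 1;0 0 0 0 0 0 1'; python3 t.py
```

```text
clock: 5.68
eef_pos: [532.8, -202.3, 28.3]
tool_rot: [3.141, 0.0, 1.029]
force: [-0.9, -1.6, 3.6]
width: 13.0
t 5.68 p [ 532.84 -202.28   28.28] rpy [1.7999e+02 1.0000e-02 5.8980e+01] F [-0.9 -1.6  3.6] T [-0.23  0.23  0.02] w 13.0 q [ 0.26  0.81  0.08  1.89 -0.14  0.45  1.47]
clock: 5.93
eef_pos: [532.9, -202.3, 28.3]
tool_rot: [3.141, 0.0, 1.029]
force: [-1.0, -2.0, 6.2]
width: 13.0
t 5.93 p [ 532.85 -202.27   28.27] rpy [1.7999e+02 1.0000e-02 5.8980e+01] F [-1.  -2.   6.2] T [-0.31  0.29 -0.  ] w 13.0 q [ 0.26  0.81  0.08  1.89 -0.14  0.45  1.47]
```

```bash
python3 -m creep '0 0 -0.1 0 0 0 1;0 0 -0.3 0 0 0 1;0 0 -0.6 0 0 0 1;0 0 -1 0 0 0 1;0 0 -1.5 0 0 0 1;0 0 -2 0 0 0 1;0 0 -2.7 0 0 0 1;0 0 -3.4 0 0 0 1;0 0 -4.1 0 0 0 1;0 0 -4.8 0 0 0 1';python3 -m creep '0 0 0 0 0 0 1;0 0 0 0 0 0 1;0 0 0 0 0 0 1;0 0 0 0 0 0 1;0 0 0 0 0 0 1;0 0 0 0 0 0 1'; python3 t.py 569 188.6 226 82
python3 - <<'E'
from m import *
o=[]
for n,b in(("scene",(140,80,260,200)),("top",(270,130,390,250))):
    d=ctrl.get_image(n); a=d["img"]; o.append(cv2.resize(a[b[1]:b[3],b[0]:b[2],::-1],(400,400),interpolation=cv2.INTER_CUBIC))
cv2.imwrite("pics/z3.png",np.hstack(o))
E
```

```text
clock: 6.77
eef_pos: [532.3, -201.3, 222.1]
tool_rot: [-3.141, -0.0, 1.03]
force: [0.4, -0.9, -4.1]
width: 13.0
clock: 7.27
eef_pos: [532.1, -201.7, 218.8]
tool_rot: [-3.139, 0.001, 1.03]
force: [-0.5, 0.2, -3.7]
width: 13.0
t 7.27 p [ 532.12 -201.66  218.76] rpy [-1.7985e+02  4.0000e-02  5.9000e+01] F [-0.5  0.2 -3.7] T [ 0.   -0.03 -0.01] w 13.0 q [ 0.22  0.53  0.14  1.76 -0.1   0.86  1.43]
[ 8.8376 -4.2355 -0.1753] [ -0.16   0.   -23.  ]
```

View pics/z3.png

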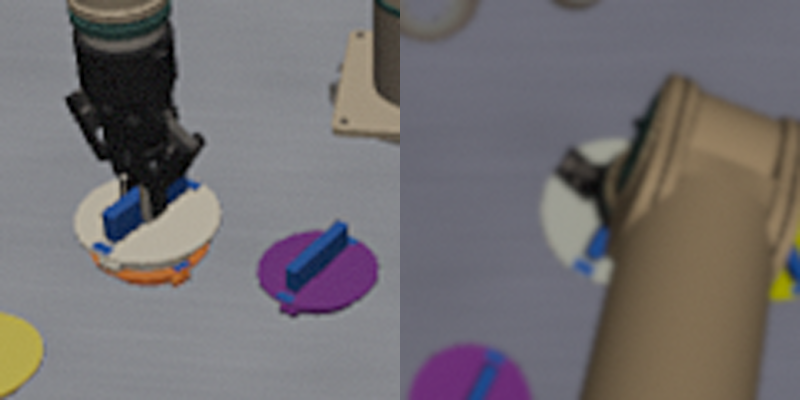

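The white lid is held, with F about -3.7 N from its weight. Both blue marks show in the scene view, so I'll measure the lid's pose in the hand.

```bash
cat > lid.py <<'E'
from m import *
def lid(box,mn=2):
    d=ctrl.get_image("scene"); s=ctrl.read_state(); zf=s["eef_pos"][2]-4.3
    bl,z=blobs(d,box,mn)
    P=[]
    for a,c in sorted(bl,key=lambda t:t[0]):
        p=atz(d,c,zf)[0]; 
        print(a,c.round(1),p.round(1),"r",np.hypot(*(p-s["eef_pos"])[:2]).round(1),"ang",np.degrees(np.arctan2(*(p-s["eef_pos"])[1::-1])).round(1)); P.append(p)
    print(s["eef_pos"].round(1),np.degrees(s["tool_rot"][2]).round(2))
    return d,zf,P
E
python3 - <<'E'
from lid import *
d,zf,P=lid((158,128,210,158))
E
```

```text
9 [170.3 153.9] [ 577.5 -228.5  215.1] r 52.2 ang -30.7
30 [194.  135.7] [ 492.2 -180.3  215.1] r 45.8 ang 151.9
124 [176.3 143.4] [ 531.2 -222.1  215.1] r 20.2 ang -94.1
[ 532.6 -201.9  219.4] 59.0
```

```bash
python3 -m creep '8.82 -4.23 -0.1 0 0 -24.2 1;8.82 -4.23 -0.1 0 0 -24.2 1;8.82 -4.23 -0.1 0 0 -24.2 1;8.82 -4.23 -0.1 0 0 -24.2 1;8.82 -4.23 -0.1 0 0 -24.2 1;8.82 -4.23 -0.1 0 0 -24.2 1;8.82 -4.23 -0.1 0 0 -24.2 1;8.82 -4.23 -0.1 0 0 -24.2 1;8.82 -4.23 -0.1 0 0 -24.2 1;8.82 -4.23 -0.1 0 0 -24.2 1';python3 -m creep '0 0 0 0 0 0 1;0 0 0 0 0 0 1;0 0 0 0 0 0 1;0 0 0 0 0 0 1;0 0 0 0 0 0 1;0 0 0 0 0 0 1;0 0 0 0 0 0 1;0 0 0 0 0 0 1'; python3 t.py 569 188.6 190 83.2
```

```text
clock: 8.25
eef_pos: [568.9, 196.7, 224.0]
tool_rot: [-3.141, -0.006, 1.46]
force: [-0.0, 1.7, -4.0]
width: 12.7
clock: 8.92
eef_pos: [569.7, 187.2, 224.2]
tool_rot: [3.141, -0.0, 1.451]
force: [0.2, -1.3, -5.1]
width: 12.8
t 8.92 p [569.69 187.16 224.21] rpy [ 1.7999e+02 -1.0000e-02  8.3160e+01] F [ 0.2 -1.3 -5.1] T [-0.03  0.    0.02] w 12.8 q [-0.38  0.56  0.02  1.67 -0.01  0.91  1.1 ]
[ 0.0337 -0.0215  0.8553] [ 0.01 -0.01 -0.04]
```

```bash
python3 -m creep '0.034 -0.02 0.3 0 0 0 1;0.034 -0.02 0.6 0 0 0 1;0.034 -0.02 0.9 0 0 0 1;0.034 -0.02 0.9 0 0 0 1;0.034 -0.02 0.9 0 0 0 1;0.034 -0.02 0.9 0 0 0 1;0.034 -0.02 0.9 0 0 0 1;0.034 -0.02 0.9 0 0 0 1;0.034 -0.02 0.9 0 0 0 1;0.034 -0.02 0.9 0 0 0 1'; python3 t.py 569 188.6 186 83.2
python3 - <<'E'
from lid import *
d,zf,P=lid((275,130,375,230))
o=[cv2.resize(d["img"][120:220,270:370,::-1],(400,400),interpolation=cv2.INTER_CUBIC)]
d=ctrl.get_image("top"); o.append(cv2.resize(d["img"][135:235,150:250,::-1],(400,400),interpolation=cv2.INTER_CUBIC))
cv2.imwrite("pics/z4.png",np.hstack(o))
E
```

```text
clock: 9.75
eef_pos: [569.1, 189.1, 188.5]
tool_rot: [3.141, -0.0, 1.452]
force: [-0.7, -0.1, -3.9]
width: 13.2
t 9.75 p [569.12 189.13 188.53] rpy [ 1.7996e+02 -2.0000e-02  8.3200e+01] F [-0.7 -0.1 -3.9] T [ 0.    0.03 -0.01] w 13.2 q [-0.38  0.6   0.02  1.71 -0.01  0.83  1.1 ]
[-0.0137 -0.0015  0.0633] [ 0.04 -0.02  0.  ]
10 [323.6 182.9] [620.3 182.3 184.1] r 51.7 ang -7.5
14 [321.9 194.1] [662.7 177.5 184.1] r 94.4 ang -7.0
142 [326.5 164.4] [545.1 191.5 184.1] r 24.1 ang 174.2
[569.1 189.1 188.4] 83.2
```

View pics/z4.png

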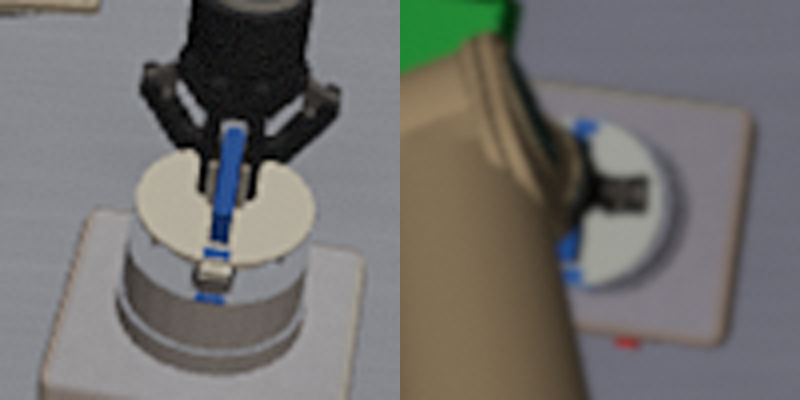

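The lug lines up with the rim dash: the lid mark at (323.6,182.9) and the dash at (321.9,194.1) both lie at about -7° from the axis. I'll lower gently and watch the force.

```bash
python3 -m creep '0 0 0.1 0 0 0 1;0 0 0.2 0 0 0 1;0 0 0.25 0 0 0 1;0 0 0.25 0 0 0 1;0 0 0.25 0 0 0 1'; python3 t.py; python3 -m creep '0 0 0.05 0 0 0 1;0 0 0.1 0 0 0 1;0 0 0.1 0 0 0 1;0 0 0.1 0 0 0 1'; python3 t.py 569 189 174 83.2
```

```text
clock: 10.27
eef_pos: [568.9, 188.9, 177.8]
tool_rot: [-3.141, 0.0, 1.452]
force: [1.0, 0.1, -4.3]
width: 13.0
t 10.27 p [568.91 188.87 177.76] rpy [-1.7998e+02  2.0000e-02  8.3190e+01] F [ 1.   0.1 -4.3] T [-0.03 -0.05  0.02] w 13.0 q [-0.38  0.62  0.02  1.72 -0.01  0.81  1.1 ]
clock: 10.6
eef_pos: [569.0, 189.0, 174.0]
tool_rot: [3.141, 0.0, 1.452]
force: [0.3, -0.8, -3.5]
width: 13.2
t 10.6 p [569.04 189.   173.98] rpy [179.99   0.    83.2 ] F [ 0.3 -0.8 -3.5] T [-0.03 -0.2  -0.02] w 13.2 q [-0.38  0.62  0.01  1.72 -0.01  0.8   1.1 ]
[-0.0002 -0.0009 -0.0005] [ 0.01  0.   -0.  ]
```

It's 4 mm below the rim with no contact load, so the lugs are in the notches. Next I'll go on down to the hub.

```bash
python3 -m creep '0 0 0.05 0 0 0 1;0 0 0.1 0 0 0 1;0 0 0.12 0 0 0 1;0 0 0.12 0 0 0 1;0 0 0.12 0 0 0 1'; python3 t.py; python3 -m creep '0 0 0.03 0 0 0 1;0 0 0.06 0 0 0 1;0 0 0.06 0 0 0 1;0 0 0.06 0 0 0 1'; python3 t.py;  python3 -m creep '0 0 0.02 0 0 0 1;0 0 0.04 0 0 0 1;0 0 0.04 0 0 0 1;0 0 0.04 0 0 0 1'; python3 t.py
```

```text
clock: 11.02
eef_pos: [569.0, 188.9, 169.2]
tool_rot: [3.142, 0.0, 1.452]
force: [0.5, -1.1, -5.0]
width: 13.0
t 11.02 p [569.02 188.94 169.2 ] rpy [1.800e+02 1.000e-02 8.319e+01] F [ 0.5 -1.1 -5. ] T [-0.11 -0.27 -0.03] w 13.0 q [-0.38  0.63  0.01  1.73 -0.01  0.79  1.1 ]
clock: 11.35
eef_pos: [569.1, 189.0, 167.3]
tool_rot: [3.141, -0.0, 1.452]
force: [-0.2, -0.5, 1.5]
width: 13.1
t 11.35 p [569.09 189.05 167.26] rpy [ 1.7998e+02 -1.0000e-02  8.3200e+01] F [-0.2 -0.5  1.5] T [-0.18 -0.06 -0.02] w 13.1 q [-0.38  0.63  0.01  1.73 -0.01  0.78  1.1 ]
clock: 11.68
eef_pos: [569.1, 189.1, 165.6]
tool_rot: [3.141, -0.0, 1.452]
force: [-0.4, -1.2, 2.4]
width: 12.7
t 11.68 p [569.15 189.05 165.6 ] rpy [ 1.7997e+02 -1.0000e-02  8.3200e+01] F [-0.4 -1.2  2.4] T [-0.22  0.08 -0.01] w 12.7 q [-0.38  0.63  0.01  1.73 -0.01  0.78  1.1 ]
```

```bash
python3 -m creep '0 0 0.015 0 0 0 1;0 0 0.025 0 0 0 1;0 0 0.025 0 0 0 1;0 0 0.025 0 0 0 1;0 0 0.025 0 0 0 1'; python3 t.py;  python3 -m creep '0 0 0.002 0 0 1 1;0 0 0.007 0 0 3 1;0 0 0.012 0 0 5 1;0 0 0.017 0 0 7 1;0 0 0.022 0 0 9 1;0 0 0.025 0 0 10 1;0 0 0.025 0 0 10 1'; python3 t.py
```

```text
clock: 12.1
eef_pos: [569.1, 189.0, 164.5]
tool_rot: [3.141, -0.0, 1.452]
force: [-0.5, -1.9, 4.0]
width: 12.8
t 12.1 p [569.13 189.02 164.47] rpy [ 1.7998e+02 -1.0000e-02  8.3190e+01] F [-0.5 -1.9  4. ] T [-0.35  0.05 -0.06] w 12.8 q [-0.38  0.63  0.01  1.73 -0.01  0.78  1.1 ]
clock: 12.68
eef_pos: [569.4, 189.3, 163.5]
tool_rot: [3.141, -0.001, 1.277]
force: [-0.1, 0.2, 5.4]
width: 12.6
t 12.68 p [569.36 189.31 163.52] rpy [ 1.7995e+02 -3.0000e-02  7.3160e+01] F [-0.1  0.2  5.4] T [-0.22 -0.11 -0.05] w 12.6 q [-0.41  0.64  0.06  1.73 -0.05  0.77  0.96]
```

It turned 10° freely, so the lugs are under the lip. I'll keep following the ramp.

```bash
python3 -m creep '0 0 0.005 0 0 2 1;0 0 0.01 0 0 4 1;0 0 0.015 0 0 6 1;0 0 0.02 0 0 8 1;0 0 0.025 0 0 10 1;0 0 0.03 0 0 12 1;0 0 0.035 0 0 14 1;0 0 0.04 0 0 16 1;0 0 0.045 0 0 18 1;0 0 0.05 0 0 20 1'; python3 t.py;  python3 -m creep '0 0 0 0 0 0 1;0 0 0 0 0 0 1;0 0 0 0 0 0 1'; python3 t.py 569 189 161.8 53.2
```

```text
clock: 13.52
eef_pos: [569.6, 188.9, 161.9]
tool_rot: [3.14, -0.001, 0.927]
force: [0.9, -1.5, 7.4]
width: 12.9
t 13.52 p [569.62 188.95 161.86] rpy [ 1.7993e+02 -5.0000e-02  5.3130e+01] F [ 0.9 -1.5  7.4] T [-0.46 -0.01  0.12] w 12.9 q [-0.47  0.64  0.16  1.74 -0.14  0.77  0.69]
clock: 13.77
eef_pos: [569.7, 188.9, 161.9]
tool_rot: [3.14, -0.001, 0.928]
force: [0.4, -0.4, 6.9]
width: 12.8
t 13.77 p [569.66 188.88 161.89] rpy [ 1.7994e+02 -6.0000e-02  5.3180e+01] F [ 0.4 -0.4  6.9] T [-0.35 -0.03 -0.11] w 12.8 q [-0.47  0.64  0.16  1.74 -0.14  0.77  0.69]
[-0.0075 -0.015   0.0021] [ 0.06 -0.06 -0.02]
```

```bash
python3 -m creep '0 0 0.005 0 0 2 1;0 0 0.01 0 0 4 1;0 0 0.015 0 0 6 1;0 0 0.02 0 0 8 1;0 0 0.025 0 0 10 1;0 0 0.03 0 0 12 1;0 0 0.035 0 0 14 1;0 0 0.04 0 0 16 1;0 0 0.045 0 0 18 1;0 0 0.045 0 0 20 1'; python3 t.py;  python3 -m creep '0 0 0 0 0 0 1;0 0 0 0 0 0 1;0 0 0 0 0 0 1'; python3 t.py 569 189 160 33.2
```

```text
clock: 14.6
eef_pos: [569.7, 188.3, 160.3]
tool_rot: [3.14, -0.001, 0.578]
force: [0.2, -1.7, 9.1]
width: 13.2
t 14.6 p [569.69 188.29 160.34] rpy [ 1.7993e+02 -6.0000e-02  3.3110e+01] F [ 0.2 -1.7  9.1] T [-0.65  0.1   0.11] w 13.2 q [-0.53  0.65  0.26  1.74 -0.23  0.78  0.42]
clock: 14.85
eef_pos: [569.7, 188.3, 160.3]
tool_rot: [3.14, -0.001, 0.579]
force: [0.1, -2.6, 8.7]
width: 12.7
t 14.85 p [569.71 188.33 160.34] rpy [ 1.7993e+02 -6.0000e-02  3.3160e+01] F [ 0.1 -2.6  8.7] T [-0.62  0.03 -0.07] w 12.7 q [-0.53  0.65  0.26  1.74 -0.23  0.78  0.42]
[-0.0056 -0.0237  0.0084] [ 0.07 -0.06 -0.04]
```

```bash
python3 -m creep '0 0 0.006 0 0 1 1;0 0 0.012 0 0 2 1;0 0 0.012 0 0 3 1;0 0 0.012 0 0 4 1;0 0 0.012 0 0 5 1;0 0 0.012 0 0 6 1;0 0 0.012 0 0 6 1;0 0 0.012 0 0 6 1'; python3 t.py;  python3 -m creep '0 0 0 0 0 1 1;0 0 0 0 0 2 1;0 0 0 0 0 2 1;0 0 0 0 0 2 1'; python3 t.py;python3 -m creep '0 0 0 0 0 1 1;0 0 0 0 0 1 1;0 0 0 0 0 1 1'; python3 t.py
```

```text
clock: 15.52
eef_pos: [569.8, 188.5, 160.0]
tool_rot: [3.141, -0.001, 0.474]
force: [-1.0, -2.8, 9.5]
width: 13.0
t 15.52 p [569.76 188.48 159.95] rpy [ 1.7994e+02 -8.0000e-02  2.7180e+01] F [-1.  -2.8  9.5] T [-0.55  0.14  0.02] w 13.0 q [-0.55  0.66  0.29  1.74 -0.25  0.78  0.34]
clock: 15.85
eef_pos: [569.7, 188.4, 160.0]
tool_rot: [3.141, -0.001, 0.44]
force: [-0.2, -2.1, 9.0]
width: 12.8
t 15.85 p [569.74 188.44 159.98] rpy [ 1.7994e+02 -8.0000e-02  2.5190e+01] F [-0.2 -2.1  9. ] T [-0.53  0.17  0.03] w 12.8 q [-0.56  0.66  0.3   1.74 -0.26  0.78  0.32]
clock: 16.1
eef_pos: [569.6, 188.4, 160.0]
tool_rot: [3.141, -0.001, 0.423]
force: [-0.2, -2.4, 10.3]
width: 13.0
t 16.1 p [569.57 188.38 159.97] rpy [ 1.7994e+02 -6.0000e-02  2.4240e+01] F [-0.2 -2.4 10.3] T [-0.63  0.19  0.28] w 13.0 q [-0.56  0.66  0.31  1.74 -0.27  0.78  0.3 ]
```

```bash
for i in 1 ; do python3 -m creep '0 0 0 0 0 1 1;0 0 0 0 0 1 1;0 0 0 0 0 1 1;0 0 0 0 0 1 1'>/dev/null; python3 t.py; python3 -m creep '0 0 0 0 0 1 1;0 0 0 0 0 1 1;0 0 0 0 0 1 1;0 0 0 0 0 1 1'>/dev/null; python3 t.py; done
```

```text
t 16.43 p [568.92 188.19 159.92] rpy [1.7995e+02 2.0000e-02 2.3270e+01] F [-2.  -3.4 10.6] T [-0.68  0.48  0.47] w 12.8 q [-0.56  0.66  0.31  1.74 -0.27  0.78  0.29]
t 16.77 p [568.56 188.03 159.87] rpy [1.7994e+02 7.0000e-02 2.2350e+01] F [-3.6 -3.6 12. ] T [-0.73  0.63  0.8 ] w 12.9 q [-0.57  0.66  0.32  1.74 -0.27  0.78  0.28]
```

```bash
python3 - <<'E'
from lid import *
d,zf,P=lid((275,130,375,230))
o=[cv2.resize(d["img"][120:220,270:370,::-1],(400,400),interpolation=cv2.INTER_CUBIC)]
d=ctrl.get_image("top"); o.append(cv2.resize(d["img"][135:235,150:250,::-1],(400,400),interpolation=cv2.INTER_CUBIC))
cv2.imwrite("pics/z5.png",np.hstack(o))
E
```

```text
8 [321.8 194.5] [634.6 180.4 155.6] r 66.5 ang -6.6
9 [306.7 181.9] [589.  140.3 155.6] r 51.9 ang -66.8
62 [337.9 173.3] [546.  225.6 155.6] r 43.8 ang 121.0
119 [316.5 175. ] [558.6 166.8 155.6] r 23.4 ang -115.1
[568.6 188.  159.9] 22.35
```

View pics/z5.png

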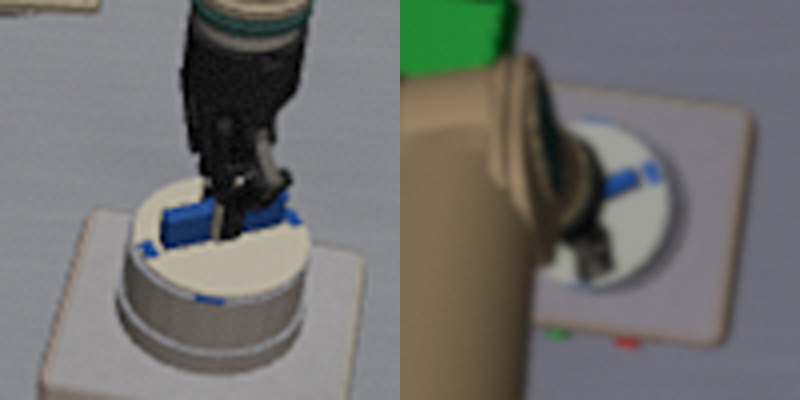

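```bash
python3 -m creep '0 0 0 0 0 1 1;0 0 0 0 0 1 1;0 0 0 0 0 1 1;0 0 0 0 0 1 1'>/dev/null; python3 t.py;  python3 -m creep '0 0 0 0 0 1 1;0 0 0 0 0 1 1;0 0 0 0 0 1 1;0 0 0 0 0 1 1'>/dev/null; python3 t.py
```

```text
t 17.2 p [568.53 188.03 159.86] rpy [1.7991e+02 7.0000e-02 2.1460e+01] F [-2.1 -4.2 11.7] T [-0.77  0.61  1.27] w 13.3 q [-0.57  0.66  0.32  1.74 -0.28  0.78  0.26]
t 17.53 p [568.52 188.02 159.9 ] rpy [1.7989e+02 8.0000e-02 2.0540e+01] F [-2.1 -3.7 12.2] T [-0.85  0.66  1.67] w 13.1 q [-0.57  0.66  0.33  1.74 -0.28  0.79  0.25]
```

The torque rises linearly at about 0.4 N m per degree while the lid stays put, so it's on the hard stop. I'll relax the stored twist, let the hub lift the lid onto the ramps, and release.

```bash
python3 -m creep '0 0 0 0 0 -1 1;0 0 0 0 0 -2 1;0 0 -0.005 0 0 -3 1;0 0 -0.01 0 0 -3 1;0 0 -0.01 0 0 -3 1;0 0 -0.01 0 0 -3 1'>/dev/null; python3 t.py
```

```text
t 18.03 p [568.59 188.05 159.95] rpy [1.7997e+02 6.0000e-02 2.3200e+01] F [-2.5 -3.3  9.6] T [-0.7   0.49  0.12] w 12.9 q [-0.56  0.66  0.31  1.74 -0.27  0.78  0.29]
```

```bash
python3 -m creep '0 0 -0.01 0 0 0 1;0 0 -0.01 0 0 0 1;0 0 -0.01 0 0 0 1;0 0 -0.01 0 0 0 1'>/dev/null; python3 t.py; python3 -m creep '0 0 -0.01 0 0 0 1;0 0 -0.01 0 0 0 1;0 0 -0.01 0 0 0 1;0 0 -0.01 0 0 0 1'>/dev/null; python3 t.py
```

```text
t 18.37 p [568.59 188.09 160.08] rpy [1.7996e+02 7.0000e-02 2.3200e+01] F [-1.3 -3.3  8.3] T [-0.69  0.33  0.01] w 12.9 q [-0.56  0.66  0.31  1.74 -0.27  0.78  0.29]
t 18.7 p [568.57 188.1  160.23] rpy [1.7996e+02 7.0000e-02 2.3200e+01] F [-1.6 -3.9  6.4] T [-0.69  0.28  0.09] w 13.0 q [-0.56  0.66  0.31  1.74 -0.27  0.78  0.29]
```

```bash
python3 -m creep '0 0 -0.01 0 0 0 1;0 0 -0.02 0 0 0 1;0 0 -0.02 0 0 0 1;0 0 -0.02 0 0 0 1;0 0 -0.02 0 0 0 1'>/dev/null; python3 t.py
```

```text
t 19.12 p [568.57 188.09 160.45] rpy [1.7995e+02 9.0000e-02 2.3180e+01] F [ 0.5 -4.4 -0.7] T [-1.12  0.    0.16] w 13.1 q [-0.56  0.66  0.32  1.74 -0.27  0.79  0.29]
```

```bash
python3 -m creep '0 0 -0.01 0 0 0 1;0 0 -0.01 0 0 0 1;0 0 -0.01 0 0 0 1'>/dev/null; python3 t.py; python3 -m creep '0 0 0 0 0 0 0.8;0 0 0 0 0 0 0.6;0 0 0 0 0 0 0.4;0 0 0 0 0 0 0.3;0 0 0 0 0 0 0.2;0 0 0 0 0 0 0;0 0 0 0 0 0 0;0 0 0 0 0 0 0;0 0 0 0 0 0 0;0 0 0 0 0 0 0'; python3 t.py
```

```text
t 19.37 p [568.56 188.08 160.49] rpy [1.7994e+02 1.0000e-01 2.3180e+01] F [ 0.5 -5.5 -3.8] T [-1.05 -0.19  0.16] w 13.1 q [-0.56  0.66  0.32  1.74 -0.27  0.79  0.29]
clock: 20.2
eef_pos: [569.0, 189.0, 161.4]
tool_rot: [-3.142, -0.0, 0.405]
force: [0.3, 0.2, 0.5]
width: 85.3
t 20.2 p [568.95 189.04 161.42] rpy [-180.     -0.     23.19] F [0.3 0.2 0.5] T [ 0.   -0.02 -0.02] w 85.3 q [-0.56  0.66  0.31  1.74 -0.27  0.79  0.29]
```

```bash
python3 -m creep '0 0 -0.3 0 0 0 0;0 0 -0.8 0 0 0 0;0 0 -1.5 0 0 0 0;0 0 -2.3 0 0 0 0;0 0 -3 0 0 0 0;0 0 -3 0 0 0 0'>/dev/null; python3 t.py 430 30 281 23
```

```text
t 20.7 p [572.35 189.55 287.44] rpy [179.96  -0.62  23.18] F [ 1.3  0.  -0.2] T [-0.04 -0.07  0.03] w 85.5 q [-0.6   0.52  0.37  1.6  -0.21  1.05  0.23]
[-4.8432  2.2655  0.1099] [ 0.04 -0.62  0.18]
```

```bash
python3 -m creep '-4.8 2.27 0 0 0 0 0;-4.8 2.27 0 0 0 0 0;-4.8 2.27 0 0 0 0 0;-4.8 2.27 0 0 0 0 0;-4.8 2.27 0 0 0 0 0;-4.8 2.27 0 0 0 0 0;-4.8 2.27 0 0 0 0 0;-4.8 2.27 0 0 0 0 0'>/dev/null; python3 t.py
python3 - <<'E'
from lid import *
o=[]
for n,mb,cr in(("scene",(275,130,375,230),(120,270)),("top",(155,150,255,230),(135,150))):
    d=ctrl.get_image(n); bl,_=blobs(d,mb)
    for a,c in bl: print(n,a,c.round(1),"z156",atz(d,c,156)[0].round(1),"z186",atz(d,c,186)[0].round(1))
    o.append(cv2.resize(d["img"][cr[0]:cr[0]+100,cr[1]:cr[1]+100,::-1],(400,400),interpolation=cv2.INTER_CUBIC))
    cv2.imwrite(f"pics/{n}f.png",d["img"][...,::-1])
cv2.imwrite("pics/z6.png",np.hstack(o))
E
```

```text
t 21.37 p [429.01  30.47 281.72] rpy [-1.7999e+02 -1.0000e-01  2.3180e+01] F [ 1.1  0.5 -0.1] T [ 0.04 -0.06 -0.04] w 85.7 q [-0.47  0.26  0.42  2.03 -0.14  0.87  0.44]
scene 301 [326.4 173. ] z156 [548.4 193.9 156. ] z186 [582.8 190.1 186. ]
scene 11 [306.8 181.8] z156 [589.1 140.6 156. ] z186 [622.  138.7 186. ]
scene 10 [321.8 194.4] z156 [634.6 180.1 156. ] z186 [666.  176.8 186. ]
top 9 [212.2 177.5] z156 [590.6 142.4 156. ] z186 [587.6 138.3 186. ]
top 141 [192.5 185.6] z156 [568.7 200.  156. ] z186 [566.2 194.5 186. ]
```

View pics/z6.png

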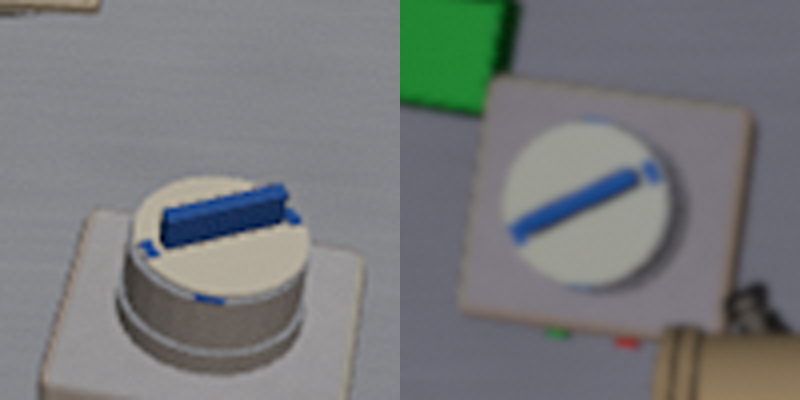

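View pics/scenef.png

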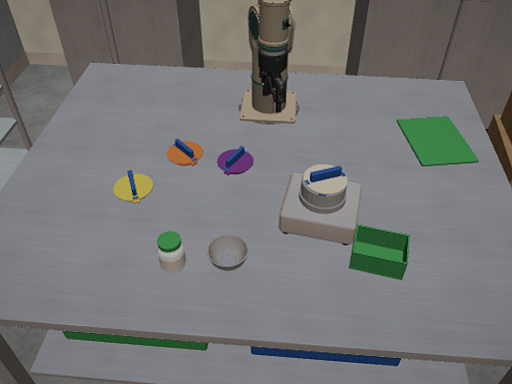

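The lid sits level and stays at the stop: its mark is at (306.8,181.8), against (306.7,181.9) while it was held at the stop. The bystanders haven't moved, so I'll hand in.

```bash
python3 -m creep '0 0 0 0 0 0 0;0 0 0 0 0 0 0;0 0 0 0 0 0 0;0 0 0 0 0 0 0'>/dev/null; python3 -c "
from cell import ctrl; print(ctrl.finish_job())"
```

```text
the job is handed in; nothing more can be done
None
```

The white lid is on the herb cutter's cup, turned clockwise to its stop and released. I handed the job in at about 22 s of the 72 s allowed.

- **Fit:** the lugs dropped into the notches with no contact force. I pressed down about 4 mm against the hub, then turned the lid down the ramps.
- **Stop:** the lid came to rest about 60° from the notches. Past that, the hand turned on against steadily rising torque, up to 1.7 N m. I backed off that twist, eased the downward press and let go.
- **Last checks:** after release the lid's mark was within 0.1 pixel of where it was at the stop. The pictures put the lid at about 60.1° from the notches, looking level and seated. The hand sat about 17.8 mm below its rim height before release, against the 18 mm expected.
- **Forces and surroundings:** the wrist readings I took stayed at about 13 N or less. The bowl, jar and tub look untouched, and the robot was clear of everything.

No final check failed. Earlier, two estimates of the lid's starting angle differed by about 2°; I went between them and the grasp was good. How far the hub was pressed was not measured directly, only judged from the height and force.

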